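Shim the rocking anvil

TASK

The little anvil on the crate rocks because one of its feet hangs clear of the wood. With the fingertips push the wooden wedge, thin edge first, under that foot until the foot bears firmly on it and the anvil still sits level, then press down firmly on the anvil's top at that corner to check that it no longer rocks, and move clear. Only push and press: pinch and pick up nothing, do not shove the anvil along the crate, and leave the other things where they lie.

Things in the scene. Friction and masses are not known exactly. Their poses are not given: they have to be found in the camera images.
- crate: upturned birch crate used as a bench, fixed, 420 (x) x 800 (y) x 100 mm high with a flat top at z = 100 mm; origin at the centre of its underside
- anvil: small steel bench anvil, about 2.2 kg, loose. Origin on the crate's top under the middle of its 92 (x) x 132 (y) mm base plate (underside 14 mm up), z up. Flat top at 70 mm, x -22 to +22, y -50 to +75 mm, then a horn along +y to y = 125 mm. Four domed feet 20 mm across at x = +-35, y = +-55 mm; the one at (-35, -55) is short. Unshimmed, 5 to 6 N at anvil_corner tips it by 0.1 rad
- short_foot (a point): lowest point of the anvil's short domed foot, in the anvil's frame at (-35, -55, 6) mm: 6 mm above the crate while the anvil sits on the other three. Open to the wedge from the anvil's -x side. It touches the wedge's slope when 17 mm ahead of the wedge's origin and is firm when the wedge is 3 to 8 mm farther in: the push then rises from under 1 N to 5 N or more
- anvil_corner (a point): point on the anvil's flat top at the corner by the short foot, in the anvil's frame at (-10, -42, 70) mm: the place to press straight down. The check counts with the fingers within 35 mm of it; about 10 N held for half a second is a firm press
- shim: loose wooden wedge, 40 g, 84 long (x) x 45 wide (y) mm, flat underside. Origin at the middle of its underside, x towards the thin edge, z up. 2 mm thick at the thin edge (x = +42); the top slopes up evenly to 13 mm at x = -28; from there to x = -42 stands a heel 26 mm high with a flat back, the place to push. It starts on the anvil's -x side, roughly pointing at the short foot
- hinge: grey butt hinge lying open and flat, 60 x 70 x 8 mm, bystander; origin at the middle of its underside
- hammer: white-faced nylon hammer lying along its x, handle to -x, 265 mm long, head 96 mm across and 34 mm high, bystander; origin under the head
- punch: stainless pin punch lying along its x, 130 mm long, 10 mm thick, bystander; origin at the middle of its underside
- caddy: two-level clear plastic screw caddy, 90 (x) x 130 (y) x 77 mm, bystander; origin at the centre of its underside
Things that resemble listed ones, but are neither listed nor needed, are in the scene too. Leave any blue or purple look-alike of the anvil alone.

How it is judged:
By the outcome, as a careful person would: the job done as asked, in the order asked, and still so for the second after the job is handed in, with the robot touching nothing.
It also fails if it takes over 58 s, if anything falls off the work surface, if the arm or the gripper's body presses on something with over 40 N, if the wrist force passes 120 N, or if a joint passes its speed limit or range.

ROBOT

A 6-joint arm with a two-finger parallel gripper is mounted at the origin on the work surface. World frame = base frame: x ahead of the robot, y to its left, z up, the work surface at z = 0. Lengths are in mm, angles in rad, forces in N, time in s.
With the tool pointing down it reaches from about 275 to 825 mm from the base axis. Payload 4.9 kg.
Tool frame: the origin (TCP) lies at the very end of the fingers, on their centre line; the grasp point (between the pads) lies 19 mm behind it; z points along the fingers, y is the line along which they close (so a half turn about z gives the same grasp; the last joint's range is limited). The gripper opens to 85 mm and grips with 20 to 120 N. Pads are 22 mm wide; open, the fingers measure 114 mm over their backs; the gripper's body (76 mm by 85 mm) begins 54 mm behind the grasp point. The pads swing forward as they close: fully open they stand 13 mm farther back than shut.
Start: joints at [1.171, 0.326, -0.193, 1.052, 0, 1.437], TCP at [144.468, 530.705, 207.781] pointing down, gripper open.
Joint ranges: [-2.65, 2.65], [-0.97, 1.79], [-1.3, 1.35], [-1.93, 2.1], [-1.47, 1.37], [-3.14, 3.14]. Speed limits (rad/s): [2.57, 2.57, 3.14, 3.14, 3.14, 3.14].

INTERFACE

Orientations are given as [roll, pitch, yaw] about the fixed x, y, z axes, in that order (R = Rz(yaw) Ry(pitch) Rx(roll)).
In Python, from bench import bot, solve_ik, imaging gives the robot as it stands. Calls block until the motion is done:
- bot.move_ptp(position, orientation): joint-space move of the TCP to a pose.
- bot.movel(position, rot=None, max_speed=150, threshold=None): straight line of the TCP; rot=None keeps the orientation; max_speed is the mean speed in mm/s. With threshold (N) it stops when the force on the tool has changed by that much, and returns True; else False.
- bot.move_j(angles): joint-space move.
- bot.grip(opening, effort=None): opening from 0.0 (shut) to 1.0 (fully open); effort is the grip in N (None keeps the last); returns when the fingers have stopped.
- bot.dwell(seconds).
- solve_ik(position, orientation): joint angles nearest the present ones, or None.
- bot.get_state(): the state.
- imaging.capture(name): name is "side" or "top" or "wrist"; returns the picture (400x640x3 uint8, blue, green, red); there is no depth.
- imaging.camera_model(name): a dict with "K" (3x3 intrinsics, pixels), "position" and "rotation" of the camera in the world. Camera axes: x right, y up, looking along -z (the intrinsics and any distortion apply to the point x, -y, -z); pixel columns grow to the right and rows downward; lengths in mm; the calibration is good to about 2 mm. The wrist camera is an equidistant fisheye: a pixel r from the principal point sees the ray r / f radians off the axis. A picture is of the moment at which its call begins: read the wrist's pose just before it. camera_model takes no time and is no camera call; for the wrist camera it gives the pose at the moment of the call.
A pose or a line that the arm cannot do raises bot.IKError and nothing moves.
- bot.sign_off(): hands the job in; it is judged then, once.
The state is a dict: "t": time; "qpos": joint angles; "joint_velocities": joint speeds; "effort": joint torques, N m; "tcp_pos": TCP position; "orientation": TCP orientation; "contact_force": force on the tool from outside, world axes, zero at the start; "wrist_torque": the same for the moment, N m; "opening": opening from 0.0 (shut) to 1.0 (fully open); "gripper_force": force on a finger pad.
Only numpy, scipy, OpenCV 4.12 (cv2) and the standard library are available. Lean on these libraries where they do the work, as an engineer would, in place of code of your own. Each camera call takes 0.05 s, during which the arm holds its last target. There are 200 camera calls.

## Working session

There is one attempt and no reset: what is moved stays moved. The work goes in short steps, each a Python script; the robot and the scene stay as the last script left them, time stands still between calls to the robot, and variables do not carry over. Pictures are saved under pics/ and viewed, at most 10 in all, crops included, and the job is handed in when it is done.

```bash
ls; mkdir -p pics
python3 - <<'E'
from bench import bot, imaging
import cv2
for n in("top","side"):
    cv2.imwrite(f"pics/{n}0.png",imaging.capture(n)); m=imaging.camera_model(n); print(n,m)
print(bot.get_state())
E
```

```text
pics
top {'K': array([[420.05334226,   0.        , 315.14070167],
       [  0.        , 420.05334226, 208.75664782],
       [  0.        ,   0.        ,   1.        ]]), 'position': array([ 272.99217174,  105.30341245, 1316.325941  ]), 'rotation': array([ 0.17293781,  0.01171944, -1.58373666])}
side {'K': array([[386.88431678,   0.        , 322.91069254],
       [  0.        , 386.88431678, 196.30445156],
       [  0.        ,   0.        ,   1.        ]]), 'position': array([ 440.22054819, -742.36935049,  910.13776936]), 'rotation': array([ 0.82674817,  0.00768979, -0.08281209])}
{'t': 0.1, 'qpos': array([ 1.17081234e+00,  3.26889713e-01, -1.93474206e-01,  1.05202507e+00,
       -2.68689381e-05,  1.43660745e+00]), 'joint_velocities': array([-0.0010368 , -0.00089298,  0.0040923 , -0.00074549, -0.00075392,
       -0.00104894]), 'effort': array([ 1.33599307e-03, -4.44239473e+01,  2.63038230e+01,  7.87159370e-03,
       -7.34677360e-05, -1.09523066e-05]), 'tcp_pos': array([144.24143135, 530.16272265, 207.07299392]), 'orientation': array([-3.14001072e+00, -1.86449156e-04,  2.87579742e+00]), 'contact_force': array([ 0.66695502, -0.17637608, -0.14060456]), 'wrist_torque': array([0.01660178, 0.0147795 , 0.02138193]), 'gripper_force': 0.0, 'opening': 1.0075102478247748}
```

View pics/top0.png

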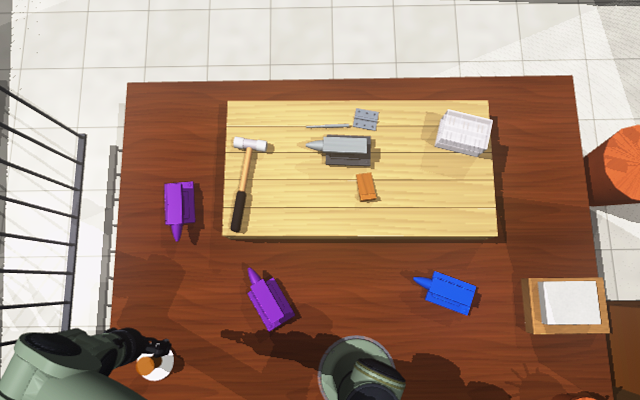

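View pics/side0.png

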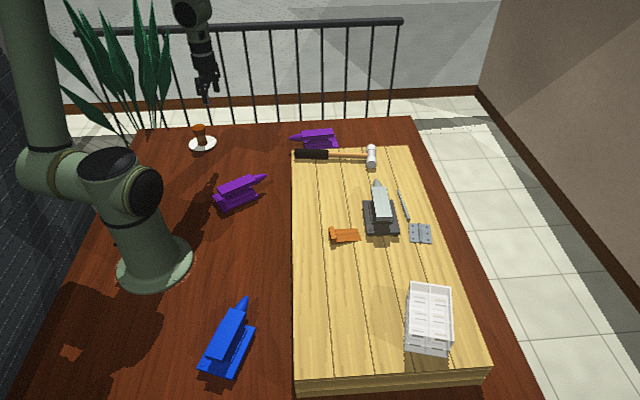

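The top view shows the grey anvil at about (347,150) with its horn to +y, and the wedge at (366,187) on its -x side. In the side view they are at (380,210) and (344,235). I'll compute rough positions and look closer with the wrist camera.

```bash
cat > h.py <<'E'
import numpy as np, cv2
from scipy.spatial.transform import Rotation as R
from bench import bot, solve_ik, imaging
def ray(m,u,v,fish=False):
    K=np.array(m["K"]); a=np.array([(u-K[0,2])/K[0,0],(v-K[1,2])/K[1,1]])
    if fish:
        r=np.linalg.norm(a)+1e-12; d=np.array([*(a/r*np.sin(r)),np.cos(r)])
    else: d=np.array([*a,1.])
    M=np.array(m["rotation"]); M=R.from_euler("xyz",M).as_matrix() if M.ndim==1 else M
    return np.array(m["position"]),M@(d*[1,-1,-1])
def onz(m,u,v,z,fish=False):
    p,d=ray(m,u,v,fish); return p+d*(z-p[2])/d[2]
def tri(rs):
    A=0;b=0
    for p,d in rs:
        d=d/np.linalg.norm(d);P=np.eye(3)-np.outer(d,d);A=A+P;b=b+P@p
    return np.linalg.solve(A,b)
def proj(m,X,fish=False):
    M=R.from_euler("xyz",m["rotation"]).as_matrix()
    c=(np.atleast_2d(X)-m["position"])@M*[1,-1,-1]; K=m["K"]
    r=np.hypot(c[:,0],c[:,1])
    s=np.arctan2(r,c[:,2])/(r+1e-12) if fish else 1/c[:,2]
    return np.c_[K[0,0]*c[:,0]*s+K[0,2],K[1,1]*c[:,1]*s+K[1,2]]
E
python3 - <<'E'
from h import *
m=imaging.camera_model("top")
for n,u,v,z in[("crateL",229,101,100),("crateR",488,100,100),("wedge",366,187,110),("anvil",347,150,150),("horn",306,146,160)]: print(n,onz(m,u,v,z).round(1))
w=onz(m,366,187,110)
print(imaging.camera_model("wrist"))
# view from robot side of wedge, tool down, TCP at z 270
for yaw in (np.pi/2,-np.pi/2,0,np.pi): print(yaw,solve_ik([w[0]-40,w[1]+10,270],[np.pi,0,yaw]))
E
```

```text
crateL [827.1 378.2 100. ]
crateR [ 815.9 -417.1  100. ]
wedge [546.5 -33.5 110. ]
anvil [647.7  22.1 150. ]
horn [658.4 140.1 160. ]
{'K': array([[309.70691629,   0.        , 323.45441075],
       [  0.        , 309.70691629, 191.73065562],
       [  0.        ,   0.        ,   1.        ]]), 'position': array([ 81.47498137, 548.05658426, 372.48773799]), 'rotation': array([-0.26515331,  0.00168023,  1.30484825])}
1.5707963267948966 [-0.19209372  0.21108874 -0.18769923  1.17200836  0.          1.37870261]
-1.5707963267948966 [-0.19209372  0.21108874 -0.18769923  1.17200836  0.         -1.76289005]
0 [-0.19209372  0.21108874 -0.18769923  1.17200836  0.          2.94949893]
3.141592653589793 [-0.19209372  0.21108874 -0.18769923  1.17200836  0.         -0.19209372]
```

Run:
```python
from h import *
import json
bot.move_ptp([470,-20,250],[np.pi,0,np.pi]); bot.grip(0.15)
for i,p in enumerate([[470,-70,260],[510,40,260]]):
    bot.movel(p); bot.dwell(.3)
    m=imaging.camera_model("wrist"); im=imaging.capture("wrist")
    json.dump({k:np.array(v).tolist() for k,v in m.items()},open(f"w{i}.json","w"))
    cv2.imwrite(f"pics/wr{i}.png",im)
    print(proj(m,[[546,-33,110],[648,22,170]],True))
print(bot.get_state()["t"],bot.get_state()["contact_force"])
cv2.imwrite("pics/both.png",cv2.resize(np.vstack([cv2.imread(f"pics/wr{i}.png")[0:260] for i in (0,1)]),None,fx=1.15,fy=1.15,interpolation=cv2.INTER_CUBIC))
```

```text
[[355.79009042 239.93795679]
 [404.88592723 342.05542051]]
[[256.64472376 205.59647533]
 [306.43373802 317.58124174]]
5.1917 [-0.5421831   0.60053333 -0.26323985]
```

View pics/both.png

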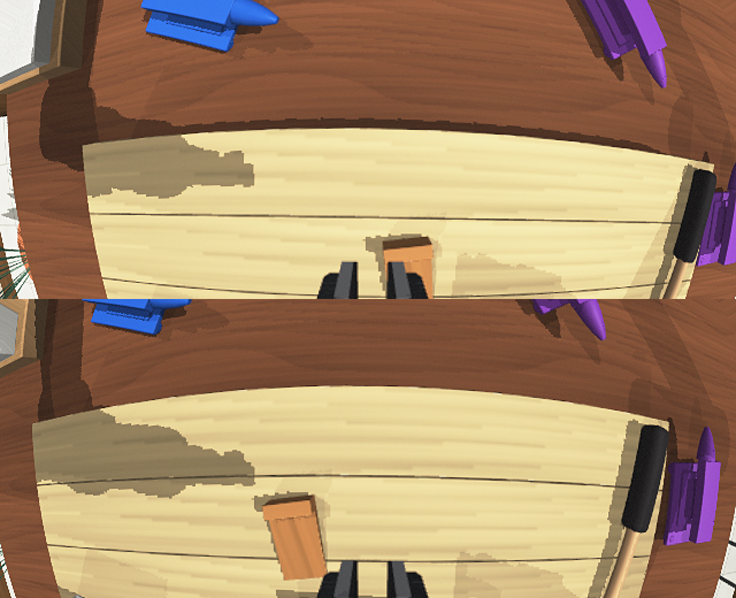

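The wedge's heel faces the robot and its thin edge faces the anvil (lower picture, at about (295,540)). I'll crop for accurate corners.

Run:
```python
import cv2,numpy as np
a=cv2.imread("pics/wr0.png")[170:400,300:500]; b=cv2.imread("pics/wr1.png")[170:400,200:400]
f=lambda x:cv2.resize(x,None,fx=2,fy=2.6,interpolation=cv2.INTER_CUBIC)
o=np.hstack([f(a),f(b)]);cv2.imwrite("pics/crop.png",o);print(o.shape)
```

```text
(598, 800, 3)
```

View pics/crop.png

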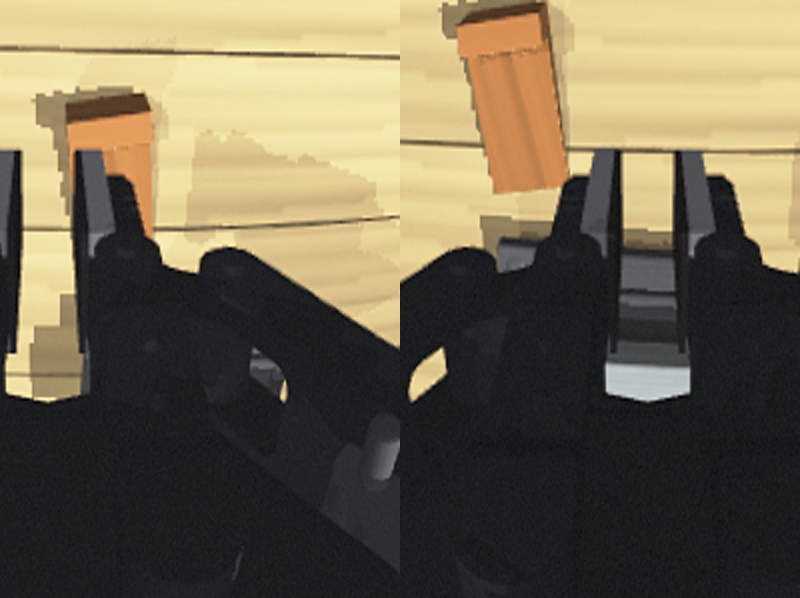

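The fingers hide the anvil. With the TCP beyond it, the camera looks straight down on both the anvil and the wedge.

Run:
```python
from h import *
import json
o=[]
for i,p in enumerate([[715,-70,255],[735,70,255]]):
    bot.move_ptp(p,[np.pi,0,np.pi]); bot.dwell(.3)
    m=imaging.camera_model("wrist"); im=imaging.capture("wrist")
    json.dump({k:np.array(v).tolist() for k,v in m.items()},open(f"v{i}.json","w"))
    cv2.imwrite(f"pics/v{i}.png",im)
    c=proj(m,[[600,0,130]],True)[0].round(); print(c,proj(m,[[546,-33,110],[648,22,170]],True))
    x=int(c[0])-125;y=int(max(0,c[1]-130)); x=max(x,0)
    print("crop",i,x,y); o.append(cv2.resize(im[y:y+240,x:x+250],None,fx=2.5,fy=2.5,interpolation=cv2.INTER_CUBIC))
print(bot.get_state()["t"])
for i in (0,1): print(o[i].shape);cv2.imwrite(f"pics/vc{i}.png",o[i])
```

```text
[397.  60.] [[359.5457818   10.78236299]
 [432.47524561 111.11737391]]
crop 0 272 0
[250.  39.] [[225.10592628  -1.60226106]
 [265.1383961   83.97190536]]
crop 1 125 0
7.4417
(600, 625, 3)
(600, 625, 3)
```

View pics/vc0.png

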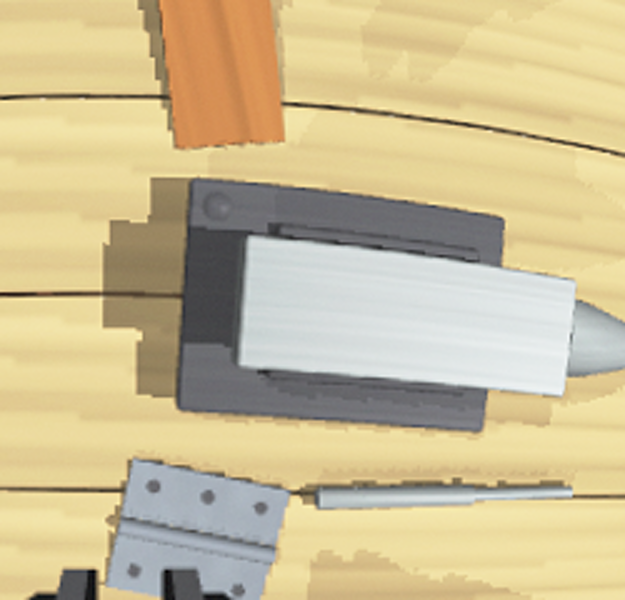

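View pics/vc1.png

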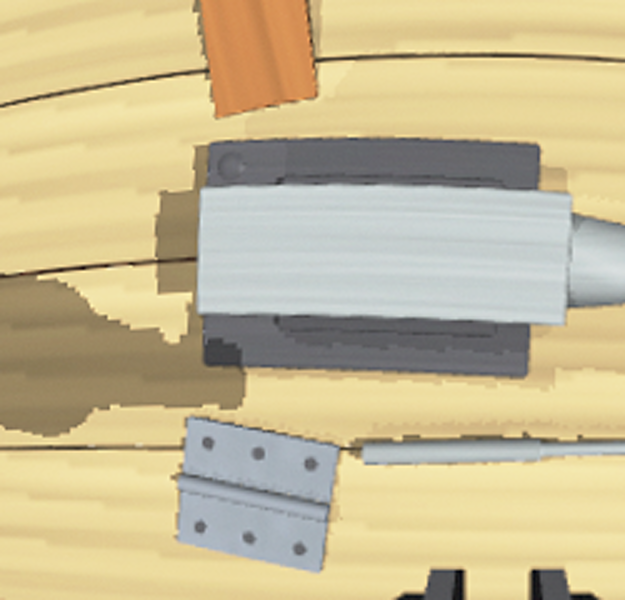

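Both views show the anvil top, base plate and short-foot boss ((217,206) and (231,165)), plus the wedge's thin edge ((178,149)-(284,141) and (217,118)-(317,97)). Next I'll triangulate and fit.

```bash
cat > fit.py <<'E'
from h import *
import json
from scipy.optimize import least_squares
L=lambda n:{k:np.array(v) for k,v in json.load(open(n+".json")).items()}
V=[L("v0"),L("v1")];W=[L("w0"),L("w1")]
c=lambda P,x0,y0,sx,sy:np.array([[(u+.5)/sx-.5+x0,(v+.5)/sy-.5+y0] for u,v in P])
A0=c([(246,237),(575,281),(563,396),(238,366),(192,180),(503,218),(482,432),(178,410)],272,0,2.5,2.5)
A1=c([(200,187),(572,193),(565,325),(198,312),(210,143),(540,145),(526,377),(204,364)],125,0,2.5,2.5)
T=np.array([tri([ray(V[0],*a,True),ray(V[1],*b,True)]) for a,b in zip(A0,A1)]); print("anvil tri\n",T.round(1))
S0=c([(178,149),(284,141)],272,0,2.5,2.5);S1=c([(217,118),(317,97)],125,0,2.5,2.5)
print("thin",np.array([tri([ray(V[0],*a,True),ray(V[1],*b,True)]) for a,b in zip(S0,S1)]).round(1))
H0=c([(67,122),(151,110)],300,170,2,2.6);H1=c([(57,27),(149,13),(94,193),(168,180)],200,170,2,2.6)
print("heel",np.array([tri([ray(W[0],*a,True),ray(W[1],*b,True)]) for a,b in zip(H0,H1)]).round(1))
def P(p,X): s,k=np.sin(p[3]),np.cos(p[3]); return np.array(X,float)@np.array([[k,s,0],[-s,k,0],[0,0,1]])+p[:3]
Xa=[(-22,-50,70),(-22,75,70),(22,75,70),(22,-50,70),(-46,-66,24),(-46,66,24),(46,66,24),(46,-66,24)]
Xa=Xa[:4]
fa=least_squares(lambda p:np.r_[proj(V[0],P(p,Xa),True)-A0[:4],proj(V[1],P(p,Xa),True)-A1[:4]].ravel(),[648,0,100,0])
thin=[(42,-22.5,2),(42,22.5,2)];heel=[(-42,-22.5,26),(-42,22.5,26)]
fs=least_squares(lambda p:np.r_[proj(V[0],P(p,thin),True)-S0,proj(V[1],P(p,thin),True)-S1,proj(W[0],P(p,heel),True)-H0,proj(W[1],P(p,heel+thin),True)-H1].ravel(),[546,-33,100,0])
for f in(fa,fs): print(f.x.round(3),"rms px",np.sqrt(np.mean(f.fun**2)).round(2))
foot=P(fa.x,[(-35,-55,6)])[0];cor=P(fa.x,[(-10,-42,70)])[0]
print("foot",foot.round(1),"corner",cor.round(1)); d=foot[:2]-fs.x[:2];t=fs.x[3]
print("foot in shim frame",(np.array([[np.cos(t),np.sin(t)],[-np.sin(t),np.cos(t)]])@d).round(1))
b0=c([(217,206)],272,0,2.5,2.5)[0];b1=c([(231,165)],125,0,2.5,2.5)[0]
print("boss",tri([ray(V[0],*b0,True),ray(V[1],*b1,True)]).round(1))
E
python3 fit.py
```

```text
anvil tri
 [[636.3 -31.2 167.6]
 [643.1  93.1 167.5]
 [686.2  91.  167.9]
 [679.2 -33.1 167.5]
 [612.2 -45.2 121.1]
 [619.   85.4 120.4]
 [709.6  80.  122.6]
 [702.2 -50.  122.2]]
thin [[597.3 -49.5 101.7]
 [592.   -5.5 100.8]]
heel [[514.2 -59.  122.2]
 [512.7 -12.5 109. ]]
[ 6.60545e+02  1.75690e+01  9.67620e+01 -5.40000e-02] rms px 0.47
[ 5.52679e+02 -3.18600e+01  9.69260e+01  9.80000e-02] rms px 1.1
foot [622.6 -35.4 102.8] corner [648.3 -23.8 166.8]
foot in shim frame [ 69.2 -10.4]
boss [622.4 -35.7 122.2]
```

Residuals are small. The foot is at (622.6,-35.4), the shim at (552.7,-31.9) with yaw about 0.1, and the anvil's yaw is -0.054. I'll push with both fingertips flush on the heel, turning the shim to the anvil's yaw, and stop short of contact with the foot.

Run:
```python
from h import *
o=lambda y:[np.pi,0,(y+2*np.pi)%(2*np.pi)-np.pi]
def tcp(s,y,g=11): return [s[0]-(42+g)*np.cos(y),s[1]-(42+g)*np.sin(y),106]
S=np.array([552.7,-31.9]);F=np.array([622.6,-35.4])
a=tcp(S,.1,33)
bot.move_ptp([a[0],a[1],210],o(.1)); bot.movel(a); bot.dwell(.2)
print(bot.get_state()["contact_force"].round(2),bot.get_state()["tcp_pos"].round(1))
hit=bot.movel(tcp(S,.1,10),max_speed=40); print(hit)
y=-.054
e=F-21*np.array([np.cos(y),np.sin(y)])-np.array([10,0])
bot.movel(tcp(e+[0,1],y),rot=o(y),max_speed=25); bot.dwell(.2)
s=bot.get_state();print(s["contact_force"].round(2),s["tcp_pos"].round(1),s["orientation"].round(3),s["t"])
m=imaging.camera_model("wrist"); im=imaging.capture("wrist")
t=imaging.capture("top");sd=imaging.capture("side")
q=np.hstack([cv2.resize(t[110:230,280:420],(400,343),interpolation=2),cv2.resize(sd[150:270,300:440],(400,343),interpolation=2)])
w=cv2.resize(im[150:400,0:640],(640,250))
cv2.imwrite("pics/p1.png",np.vstack([q,np.pad(w,((0,0),(0,160),(0,0)))]))
```

```text
[-0.38  0.49 -0.16] [478.9 -39.5 106.9]
False
[ 0.01 -0.54  0.02] [538.6 -30.4 106. ] [-3.142 -0.     3.088] 12.1833
```

View pics/p1.png

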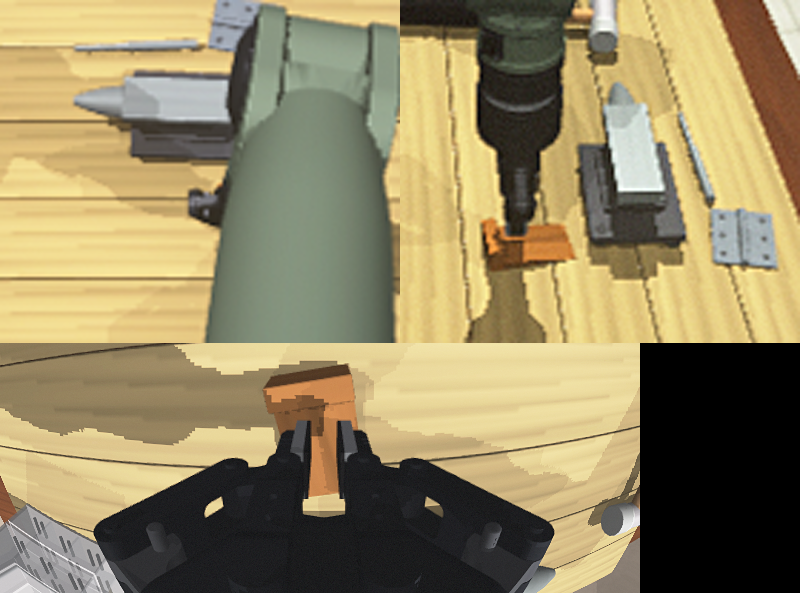

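Run:
```python
from h import *
m=imaging.camera_model("wrist"); s=bot.get_state(); print(s["tcp_pos"],s["opening"],s["qpos"].round(3))
def P(p,X): k,n=np.cos(p[2]),np.sin(p[2]); return np.array(X,float)@np.array([[k,n,0],[-n,k,0],[0,0,1]])+[p[0],p[1],100]
C=[(-42,-22.5,26),(-42,22.5,26),(-28,-22.5,26),(-28,22.5,26),(42,-22.5,2),(42,22.5,2)]
for p in([552.7,-31.9,.1],[591.6,-33.8,-.054]):
    print((proj(m,P(p,C),True)+[0,193]).round(0).tolist())
print((proj(m,[s["tcp_pos"]],True)+[0,193]).round())
for z in(106,126,140): print(z,[ onz(m,u,v-193,z,True).round(0).tolist() for u,v in((265,390),(350,375))])
```

```text
[538.67212498 -30.3972015  106.01142895] 0.1488430841922667 [-0.193  0.398 -0.368  0.805  0.    -0.139]
[[263.0, 388.0], [354.0, 374.0], [269.0, 414.0], [358.0, 402.0], [298.0, 498.0], [366.0, 490.0]]
[[280.0, 452.0], [365.0, 452.0], [281.0, 474.0], [363.0, 474.0], [291.0, 537.0], [353.0, 537.0]]
[[323. 419.]]
106 [[520.0, -62.0, 106.0], [514.0, -14.0, 106.0]]
126 [[514.0, -58.0, 126.0], [509.0, -16.0, 126.0]]
140 [[510.0, -55.0, 140.0], [505.0, -17.0, 140.0]]
```

Run:
```python
from h import *
m=imaging.camera_model("wrist"); ms=imaging.camera_model("side")
X=np.array([[538.7+dx,-30.4,z] for z in(106,120,130,140) for dx in(-11,0,11)])
w=proj(m,X,True);s=proj(ms,X)
for x,a,b in zip(X,w,s): print(x,"wrist",a.round(),"side",b.round(1))
im=imaging.capture("side");c=im[190:250,310:370];a=cv2.resize(c,(540,540),interpolation=cv2.INTER_CUBIC)
cv2.imwrite("pics/p2.png",a)
```

```text
[527.7 -30.4 106. ] wrist [322. 208.] side [335.4 234.6]
[538.7 -30.4 106. ] wrist [323. 226.] side [339.3 234.3]
[549.7 -30.4 106. ] wrist [324. 243.] side [343.2 234. ]
[527.7 -30.4 120. ] wrist [322. 216.] side [335.4 231.2]
[538.7 -30.4 120. ] wrist [323. 236.] side [339.4 230.9]
[549.7 -30.4 120. ] wrist [324. 254.] side [343.4 230.6]
[527.7 -30.4 130. ] wrist [322. 223.] side [335.5 228.7]
[538.7 -30.4 130. ] wrist [323. 243.] side [339.5 228.4]
[549.7 -30.4 130. ] wrist [324. 263.] side [343.5 228.2]
[527.7 -30.4 140. ] wrist [322. 231.] side [335.5 226.2]
[538.7 -30.4 140. ] wrist [323. 252.] side [339.6 225.9]
[549.7 -30.4 140. ] wrist [324. 272.] side [343.6 225.6]
```

View pics/p2.png

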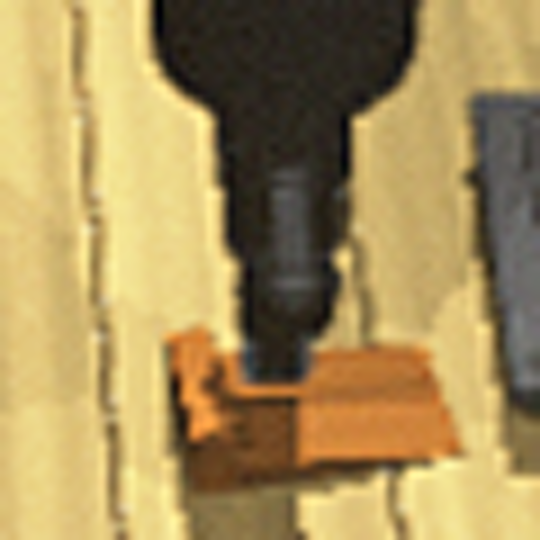

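The wedge hasn't moved. The side view puts the fingertips (crop (275,382)) above the slope, so they passed over the heel and sit higher than the stated TCP. I'll go back behind the heel and touch the crate to find the real tip height.

Run:
```python
from h import *
y=.1
p=lambda g,z:[552.7-(42+g)*np.cos(y),-31.9-(42+g)*np.sin(y),z]
s=bot.get_state()["tcp_pos"]
bot.movel([s[0],s[1],160]); bot.movel(p(35,160),rot=[np.pi,0,y-np.pi]); bot.movel(p(35,112));bot.dwell(.2)
f0=bot.get_state()["contact_force"]
h=bot.movel(p(35,72),max_speed=15,threshold=3)
s=bot.get_state();print(h,s["tcp_pos"].round(1),(s["contact_force"]-f0).round(2),s["t"])
```

```text
True [476.1 -39.6  76.8] [-2.14  0.13  4.21] 16.1833
```

The tips are about 23 mm behind the TCP at this opening, so pushing at TCP z=83 puts them about 6 mm above the crate. I'll repeat the push and stop about 10 mm short of firm.

Run:
```python
from h import *
Z=83.
o=lambda y:[np.pi,0,(y+2*np.pi)%(2*np.pi)-np.pi]
def tcp(s,y,g=10): return [s[0]-(42+g)*np.cos(y),s[1]-(42+g)*np.sin(y),Z]
S=np.array([552.7,-31.9]);F=np.array([622.6,-35.4])
bot.movel(tcp(S,.1,35)); bot.dwell(.2); print(bot.get_state()["contact_force"].round(2))
print(bot.movel(tcp(S,.1,8),max_speed=40,threshold=6))
y=-.054; u=np.array([np.cos(y),np.sin(y)])
print(bot.movel(tcp(F-30*u+[0,1],y),rot=o(y),max_speed=20,threshold=6)); bot.dwell(.2)
s=bot.get_state();print(s["contact_force"].round(2),s["tcp_pos"].round(1),s["orientation"].round(3),s["t"])
sd=imaging.capture("side");im=imaging.capture("wrist")
cv2.imwrite("pics/p3.png",np.hstack([cv2.resize(sd[180:260,310:410],(500,400),interpolation=2),cv2.resize(im[130:330,250:400],(300,400),interpolation=2)]))
m=imaging.camera_model("wrist")
def P(p,X): k,n=np.cos(p[2]),np.sin(p[2]); return np.array(X,float)@np.array([[k,n,0],[-n,k,0],[0,0,1]])+[p[0],p[1],100]
C=[(-42,-22.5,26),(-42,22.5,26),(-28,-22.5,26),(-28,22.5,26),(42,-22.5,2),(42,22.5,2)]
e=F-30*u+[0,1];X=P([*e,y],C)
print("side",((proj(imaging.camera_model("side"),X)-[310,180])*5).round().tolist());print("wrist",((proj(m,X,True)-[250,130])*2+[500,0]).round().tolist())
```

```text
[-0.65  0.1   0.63]
False
False
[0.18 1.31 0.22] [540.7 -30.   83. ] [-3.142  0.     3.088] 19.725
side [[172.0, 277.0], [166.0, 216.0], [198.0, 276.0], [191.0, 215.0], [324.0, 302.0], [314.0, 241.0]]
wrist [[548.0, 299.0], [743.0, 299.0], [553.0, 348.0], [739.0, 348.0], [579.0, 470.0], [714.0, 470.0]]
```

View pics/p3.png

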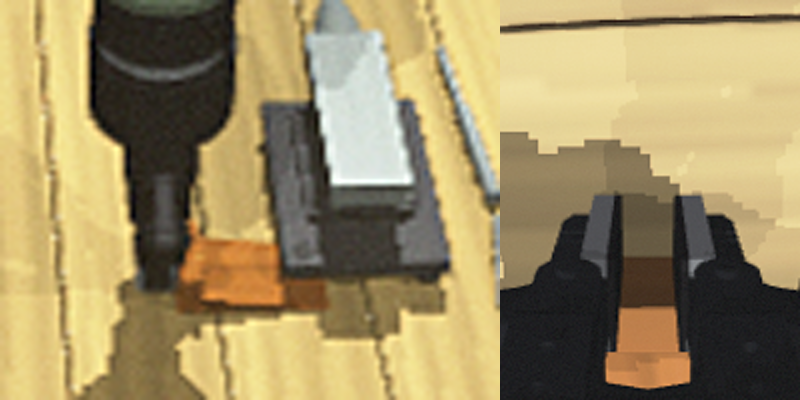

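The wedge now leads the fingertips, square to the anvil, with its thin edge at (325,305) where predicted. Now the slow final push, stopping on force.

Run:
```python
from h import *
y=-.054; u=np.array([np.cos(y),np.sin(y),0]); p0=bot.get_state()["tcp_pos"]; p0[2]=83
bot.movel(p0+10*u,max_speed=20,threshold=6); bot.dwell(.2)
f0=bot.get_state()["contact_force"]; print(f0.round(2))
for d in np.arange(12,25,1.0):
    h=bot.movel(p0+d*u,max_speed=12,threshold=5); 
    s=bot.get_state(); f=s["contact_force"]-f0
    print(d,h,f.round(2),((s["tcp_pos"]-p0)@u).round(2),round(s["t"],2))
    if h or -f@u>5: break
bot.dwell(.3);s=bot.get_state();print((s["contact_force"]-f0).round(2),s["tcp_pos"].round(1))
```

```text
[-3.17 -0.56  0.11]
12.0 False [-2.27  0.56  2.27] 11.13 20.99
13.0 False [-3.77  0.21  3.74] 11.42 21.24
14.0 False [-4.86  0.57  5.38] 11.99 21.49
15.0 False [-5.91  0.68  5.76] 12.62 21.74
[-6.06 -0.3   6.17] [553.3 -30.6  82.8]
```

Push is now about 9 N in total after about 3.5 mm of loaded travel. I'll back off and look from the same pose as v0, comparing the anvil by registration.

Run:
```python
from h import *
import json
s=bot.get_state()["tcp_pos"]
bot.movel([s[0]-30,s[1]+1,83],max_speed=80); bot.movel([s[0]-30,s[1],240])
bot.move_ptp([715,-70,255],[np.pi,0,np.pi]); bot.dwell(.3)
m=imaging.camera_model("wrist"); im=imaging.capture("wrist"); cv2.imwrite("pics/v2.png",im)
m0=json.load(open("v0.json")); print(np.array(m["position"])-m0["position"],np.array(m["rotation"])-m0["rotation"])
a=cv2.imread("pics/v0.png")
def reg(x0,x1,y0,y1):
    A,B=[np.float32(cv2.cvtColor(i[y0:y1,x0:x1],6)) for i in(a,im)]
    W=np.eye(2,3,dtype=np.float32); c,W=cv2.findTransformECC(A,B,W,cv2.MOTION_EUCLIDEAN,(3,200,1e-6))
    p=np.array([(x1-x0)/2,(y1-y0)/2,1]); return c,(W@p-p[:2]).round(2),W[1,0].round(4)
print("anvil top",reg(362,508,86,165)); print("hinge",reg(312,392,180,225))
print("t",bot.get_state()["t"],bot.get_state()["contact_force"].round(2))
cv2.imwrite("pics/v2c.png",cv2.resize(im[0:200,272:522],None,fx=3,fy=3,interpolation=2))
```

```text
[-0.16767933 -0.45967331 -0.05392939] [ 1.94008450e-04 -4.75627129e-06 -7.21217265e-04]
anvil top (0.9918824011582691, array([0.53, 0.93]), np.float32(-0.0078))
hinge (0.8438303704694994, array([0.5 , 0.18]), np.float32(-0.0009))
t 24.9583 [ 0.42  0.24 -0.82]
```

View pics/v2c.png

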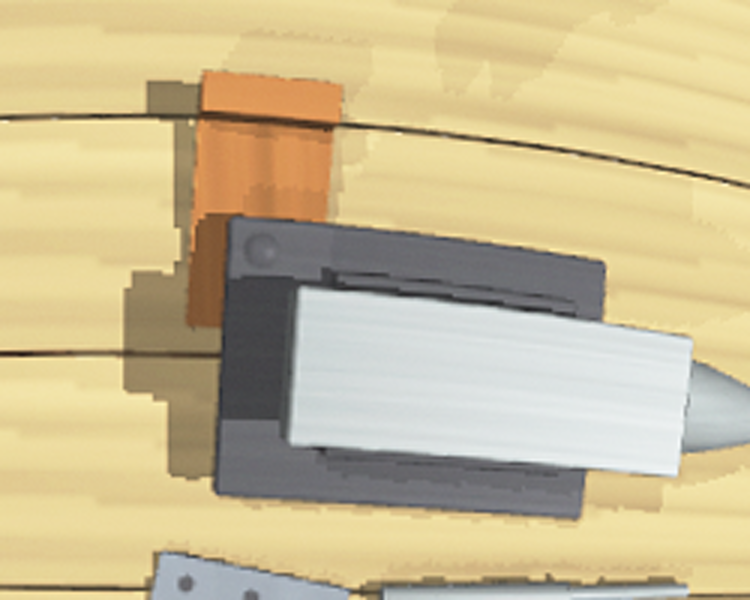

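The wedge lies square under the short-foot corner, with its heel top at (202,71)-(343,84) and the foot boss at (261,248). The anvil has barely moved (under 1 mm). I'll compute the insertion depth from these pixels.

Run:
```python
from h import *
m=imaging.camera_model("wrist")
f=lambda u,v,z:onz(m,272+(u+.5)/3-.5,(v+.5)/3-.5,z,True)
a,b=f(202,71,123.5),f(343,84,123.5); th=f(188,326,100); bo=f(261,248,122.2)
print(a.round(1),b.round(1),"thin -y",th.round(1),"boss",bo.round(1))
d=b-a; y=np.arctan2(-d[0],d[1]); u=np.array([np.cos(y),np.sin(y)]); mid=(a+b)[:2]/2; o=mid+42*u
v=np.array([-u[1],u[0]]); o2=th[:2]-42*u+22.5*v
print("yaw",y.round(3),"width",np.linalg.norm(d).round(1))
for q in(o,o2): print("origin",q.round(1),"foot ahead",((bo[:2]-q)@u).round(1),"lateral",((bo[:2]-q)@v).round(1))
```

```text
[564.3 -54.9 123.5] [566.7  -9.4 123.5] thin -y [648.3 -58.5 100. ] boss [622.7 -36.1 122.2]
yaw -0.053 width 45.5
origin [607.5 -34.4] foot ahead 15.3 lateral -0.9
origin [607.5 -33.8] foot ahead 15.3 lateral -1.5
```

The foot is 15.3 mm ahead of the origin and centred, but firm means 9–14. So I'll push about 2.5 mm more with a force cap.

Run:
```python
from h import *
y=-.054; u=np.array([np.cos(y),np.sin(y),0]); p0=np.array([553.3,-30.6,86.])
o=[np.pi,0,y+np.pi]
bot.move_ptp([*(p0-30*u)[:2],240],o); bot.movel(p0-30*u); bot.movel(p0-4*u,max_speed=60); bot.dwell(.2)
f0=bot.get_state()["contact_force"]; print(f0.round(2))
for d in np.arange(0,8,.8):
    h=bot.movel(p0+d*u,max_speed=12,threshold=9); s=bot.get_state(); f=s["contact_force"]-f0; a=(s["tcp_pos"]-p0)@u
    print(d.round(1),h,f.round(1),a.round(2),round(s["t"],2))
    if a>2.6 or -f@u>12.5: break
bot.dwell(.2);s=bot.get_state();print((s["contact_force"]-f0).round(2),s["tcp_pos"].round(1))
```

```text
[-0.37 -0.33 -0.03]
0.0 False [0.  0.5 0.7] 0.11 28.21
0.8 False [-1.9  0.5  1.9] 0.05 28.46
1.6 False [-4.6  1.5  4.4] 0.06 28.71
2.4 False [-6.9 -0.9  5.2] 0.03 28.96
3.2 False [-9.4  0.   6.7] 0.19 29.21
4.0 False [-9.5  0.5  6.7] 0.6 29.46
4.8 False [-9.1  0.3  7. ] 1.26 29.71
5.6 False [-10.7  -0.6   7.8] 1.94 29.96
6.4 False [-10.   -1.    7.6] 2.72 30.21
[-9.75  0.06  7.73] [556.  -30.9  85.5]
```

It advanced 2.7 mm at a ~10 N plateau. Next: re-check the anvil and wedge numerically from the v0 pose, and close the fingers for the press.

```bash
cat > chk.py <<'E'
from h import *
def check(tag,ref="v0"):
    im=imaging.capture("wrist"); m=imaging.camera_model("wrist"); cv2.imwrite(f"pics/{tag}.png",im); a=cv2.imread(f"pics/{ref}.png")
    for n,(x0,x1,y0,y1) in dict(anvil=(362,508,86,165),hinge=(312,392,180,225)).items():
        A,B=[np.float32(cv2.cvtColor(i[y0:y1,x0:x1],6)) for i in(a,im)]
        c,W=cv2.findTransformECC(A,B,np.eye(2,3,dtype=np.float32),cv2.MOTION_EUCLIDEAN,(3,200,1e-6))
        p=np.array([(x1-x0)/2,(y1-y0)/2,1]); print(n,"cc",round(c,3),"px",(W@p-p[:2]).round(2),"rot",W[1,0].round(4))
    hsv=cv2.cvtColor(im,cv2.COLOR_BGR2HSV); k=cv2.inRange(hsv,(5,140,150),(16,255,255)); k[:, :300]=0;k[130:]=0;k[:,420:]=0
    ys,xs=np.where(k>0); 
    e=[onz(m,c,np.where(k[:,c])[0].min()-.5,123.5,True)[:2] for c in range(int(np.percentile(xs,15)),int(np.percentile(xs,85)))]
    e=np.array(e); g=np.polyfit(e[:,1],e[:,0],1); print("heel back at y=-33: x=",np.polyval(g,-33).round(2),"yaw",-g[0].round(3))
    print("t",round(bot.get_state()["t"],2))
E
python3 - <<'E'
from h import *
from chk import check
import shutil
s=bot.get_state()["tcp_pos"]
bot.movel([s[0]-25,s[1]+1,86],max_speed=80); bot.movel([s[0]-25,s[1],240])
bot.move_ptp([715,-70,255],[np.pi,0,np.pi]); bot.grip(0.15); bot.dwell(.2)
check("v3");
E
python3 - <<'E'
# same heel measure on previous picture v2 for reference
import cv2,numpy as np
from h import *
m=imaging.camera_model("wrist")
for t in("v2","v3"):
    im=cv2.imread(f"pics/{t}.png");hsv=cv2.cvtColor(im,40);k=cv2.inRange(hsv,(5,140,150),(16,255,255));k[:,:300]=0;k[130:]=0;k[:,420:]=0
    e=np.array([onz(m,c,np.where(k[:,c])[0].min()-.5,123.5,True)[:2] for c in range(342,384)]);print(t,e[:,0].mean().round(2))
E
```

```text
anvil cc 0.994 px [0.21 1.73] rot -0.026
hinge cc 0.984 px [0.55 0.1 ] rot -0.0012
heel back at y=-33: x= 568.28 yaw -0.077
t 33.33
v2 565.91
v3 568.33
```

The second push mostly nudged the anvil (about 3 mm at that corner), so I'll push no more. Now the press, logging z against force to see whether it rocks.

Run:
```python
from h import *
bot.grip(0.0)
bot.move_ptp([650,-24,205],[np.pi,0,np.pi-.07]); bot.dwell(.2)
f0=bot.get_state()["contact_force"]
h=bot.movel([650,-24,140],max_speed=20,threshold=2)
s=bot.get_state();z0=s["tcp_pos"][2];print(h,z0.round(2),(s["contact_force"]-f0).round(2),round(s["t"],2))
if h:
    for k in range(1,25):
        bot.movel([650,-24,z0-.4*k],max_speed=10)
        s=bot.get_state();f=s["contact_force"]-f0
        if k%2==0 or f[2]>11: print(k,s["tcp_pos"].round(2),f.round(2))
        if f[2]>11.5 : break
    for i in range(2): bot.dwell(.4);s=bot.get_state();print(s["tcp_pos"].round(2),(s["contact_force"]-f0).round(2),round(s["t"],2))
    bot.movel([650,-24,205],max_speed=60);print(round(bot.get_state()["t"],2))
```

```text
True 146.41 [0.23 0.31 5.18] 36.83
2 [650.36 -24.09 146.38] [0.39 0.56 7.16]
4 [650.4  -24.13 146.3 ] [-1.1   0.82 11.38]
5 [650.45 -24.16 146.27] [-2.29  1.   12.02]
[650.45 -24.14 146.29] [-1.7   1.44 12.29] 38.48
[650.42 -24.16 146.27] [-2.69  1.   12.05] 38.88
40.04
```

At 12 N the top sank only 0.14 mm, so it no longer rocks. I'll move clear, do one last numeric check and hand in.

Run:
```python
from h import *
from chk import check
bot.move_ptp([715,-70,255],[np.pi,0,np.pi]); bot.grip(.15); bot.dwell(.2); check("v4","v3")
bot.move_ptp([450,-20,300],[np.pi,0,np.pi]); bot.dwell(.3); print(bot.get_state()["contact_force"].round(2),bot.get_state()["t"])
print(bot.sign_off())
```

```text
anvil cc 0.999 px [-0.12  0.1 ] rot 0.0
hinge cc 0.913 px [-0.15  0.3 ] rot 0.0013
heel back at y=-33: x= 568.26 yaw -0.079
t 41.04
[ 0.39 -0.3  -0.43] 42.4
the job is handed in; nothing more can be done
None
```

I pushed the wedge in under the short foot; the corner sank only about 0.1 mm as the press rose from 5 to 12 N, and I handed in at about 42 s with the arm clear. The second push also slid the anvil's short-foot corner about 3 mm along the crate, and by my estimate the wedge sits at about 14.5 mm (give or take 2 mm), just short of the 9–14 mm firm range.

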